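# Shim and seat a bolt-circle flange on the hub fixture

### The job

Pick out the three 26 mm long spacers from the 18 mm and 34 mm look-alikes on the bench and stand one, upright and centred, on each of the three white pads of the hub plate. Then turn the aluminium flange until its three holes line up with the studs and lower it over them until it lies level on the three spacers. Put every wrong-length spacer in the blue bin and leave the other things on the bench where they are.

Things in the scene. Friction and masses are not known exactly. Their poses are not given: they have to be found in the camera images.
- hub: fixed dark steel disc, 170 mm diameter, 14 mm thick; in its middle a 24 mm spigot 20 mm high; three upright 10 mm studs with coned tips, 48 mm above the disc, on a 60 mm radius at 0, 120, 240 degrees from its x axis; between them three flat (not raised) white pads of 40 mm diameter on a 42 mm radius at 60, 180, 300 degrees. Origin: centre of its underside on the bench, z up.
- hub_top (a point): centre of the hub disc's upper face (14 mm above the bench), axes as the hub's.
- pad1 (a point): centre of a white pad on the hub disc's upper face, 60 degrees from the hub's x axis.
- pad2 (a point): centre of a white pad on the hub disc's upper face, 180 degrees from the hub's x axis.
- pad3 (a point): centre of a white pad on the hub disc's upper face, 300 degrees from the hub's x axis.
- flange: loose aluminium flange, 0.36 to 0.59 kg: round plate 152 mm diameter, 10 mm thick, bore 32 mm, three 15 mm through holes on a 60 mm radius at 0, 120, 240 degrees from its x axis (any of the three turns fits); round neck on top to grip it by, 44 mm diameter, 30 mm above the plate. Origin: centre of its underside, z up. Seated on the spacers its underside is 26 mm above the hub disc.
- bin: open blue plastic bin, fixed: 150 mm (its x) by 120 mm (its y), 40 mm high, walls and floor 4 mm; origin at the centre of its underside.
- spacer1: one of the three right ones: a plain steel spacer sleeve 26 mm long, standing upright: a ring of 34 mm outside diameter with an 18 mm bore that is blind 2 mm down; origin at the centre of its underside, z along its axis.
- spacer2: one of the three right ones: a plain steel spacer sleeve 26 mm long, standing upright: a ring of 34 mm outside diameter with an 18 mm bore that is blind 2 mm down; origin at the centre of its underside, z along its axis.
- spacer3: one of the three right ones: a plain steel spacer sleeve 26 mm long, standing upright: a ring of 34 mm outside diameter with an 18 mm bore that is blind 2 mm down; origin at the centre of its underside, z along its axis.
- short1: a look-alike of the wrong length (may be absent): a plain steel spacer sleeve 18 mm long, standing upright: a ring of 34 mm outside diameter with an 18 mm bore that is blind 2 mm down; origin at the centre of its underside, z along its axis.
- short2: a look-alike of the wrong length (may be absent): a plain steel spacer sleeve 18 mm long, standing upright: a ring of 34 mm outside diameter with an 18 mm bore that is blind 2 mm down; origin at the centre of its underside, z along its axis.
- long1: a look-alike of the wrong length (may be absent): a plain steel spacer sleeve 34 mm long, standing upright: a ring of 34 mm outside diameter with an 18 mm bore that is blind 2 mm down; origin at the centre of its underside, z along its axis.
- long2: a look-alike of the wrong length (may be absent): a plain steel spacer sleeve 34 mm long, standing upright: a ring of 34 mm outside diameter with an 18 mm bore that is blind 2 mm down; origin at the centre of its underside, z along its axis.
- vblock: bystander: small aluminium V-block, 34 by 34 mm, 28 mm high; origin at the centre of its underside.
- jar: bystander: small jar with a black cap, 36 mm diameter, 40 mm high; origin at the centre of its underside.
Things that resemble listed ones, but are neither listed nor needed, are in the scene too. Leave any pink or red look-alike of the flange alone. What is shaped like the spacer2 but pink is not meant.

How it is judged:
On the way, in this order (a step that is already met when the one before it is completed fails the run):
1. the three 26 mm spacers stand on the three pads, one on each (((horizontal distance between spacer1 and pad1 below 0.007 m and angle between the z axis of spacer1 and the z axis of hub, either way round below 0.1 rad and z of spacer1 in the frame of hub_top between -0.004 and 0.004 m) or (horizontal distance between spacer2 and pad1 below 0.007 m and angle between the z axis of spacer2 and the z axis of hub, either way round below 0.1 rad and z of spacer2 in the frame of hub_top between -0.004 and 0.004 m) or (horizontal distance between spacer3 and pad1 below 0.007 m and angle between the z axis of spacer3 and the z axis of hub, either way round below 0.1 rad and z of spacer3 in the frame of hub_top between -0.004 and 0.004 m)) and ((horizontal distance between spacer1 and pad2 below 0.007 m and angle between the z axis of spacer1 and the z axis of hub, either way round below 0.1 rad and z of spacer1 in the frame of hub_top between -0.004 and 0.004 m) or (horizontal distance between spacer2 and pad2 below 0.007 m and angle between the z axis of spacer2 and the z axis of hub, either way round below 0.1 rad and z of spacer2 in the frame of hub_top between -0.004 and 0.004 m) or (horizontal distance between spacer3 and pad2 below 0.007 m and angle between the z axis of spacer3 and the z axis of hub, either way round below 0.1 rad and z of spacer3 in the frame of hub_top between -0.004 and 0.004 m)) and ((horizontal distance between spacer1 and pad3 below 0.007 m and angle between the z axis of spacer1 and the z axis of hub, either way round below 0.1 rad and z of spacer1 in the frame of hub_top between -0.004 and 0.004 m) or (horizontal distance between spacer2 and pad3 below 0.007 m and angle between the z axis of spacer2 and the z axis of hub, either way round below 0.1 rad and z of spacer2 in the frame of hub_top between -0.004 and 0.004 m) or (horizontal distance between spacer3 and pad3 below 0.007 m and angle between the z axis of spacer3 and the z axis of hub, either way round below 0.1 rad and z of spacer3 in the frame of hub_top between -0.004 and 0.004 m))), for 0.2 s.
2. the flange lies over the studs, level on the three spacers (all of step 1 and horizontal distance between flange and hub below 0.005 m and angle between flange's own z axis and vertical below 0.04 rad and z of flange in the frame of hub_top between 0.0235 and 0.029 m), for 0.2 s.
At the end, for the whole second after the job is handed in: One 26 mm spacer stands upright on each white pad, centred within 7 mm; the flange lies on them with its holes over the studs, centred within 5 mm, level within 0.04 rad and 23.5 to 29 mm above the hub disc; every wrong-length spacer present lies in the bin; all are at rest (all of step 2 and x of short1 in the frame of bin between -0.075 and 0.075 m and y of short1 in the frame of bin between -0.06 and 0.06 m and z of each of short1, short2, long1, long2 in the frame of bin below 0.05 m and x of short2 in the frame of bin between -0.075 and 0.075 m and y of short2 in the frame of bin between -0.06 and 0.06 m and x of long1 in the frame of bin between -0.075 and 0.075 m and y of long1 in the frame of bin between -0.06 and 0.06 m and x of long2 in the frame of bin between -0.075 and 0.075 m and y of long2 in the frame of bin between -0.06 and 0.06 m and linear speed of each of spacer1, spacer2, spacer3, short1, short2, long1, long2, flange below 0.02 m/s); the robot touches nothing.
It fails at once if the V-block or the jar is moved by more than 6 cm (distance of any of vblock, jar from where it was at the start of the episode above 0.06 m).
Of short1, short2, long1, long2 only 2 to 4 are there at a start; the rules pass over those that are not, and their reading is None.
At some moment in a run one of spacer1, spacer2, spacer3, short1, short2, long1, long2, flange may be knocked a few centimetres aside while the robot is not near it.
It also fails if it takes over 210 s, if anything falls off the work surface, if the arm or the gripper's body presses on something with over 40 N, if the wrist force passes 120 N, or if a joint passes its speed limit or range.

### The arm

A 7-joint arm with a two-finger parallel gripper is mounted at the origin on the work surface. World frame = base frame: x ahead of the robot, y to its left, z up, the work surface at z = 0. Lengths are in m, angles in rad, forces in N, time in s.
With the tool pointing down it reaches from about 0.425 to 0.975 m from the base axis. Payload 16.7 kg.
Tool frame: the origin (TCP) lies on the mounting face of the last link; the fingertips stand 173 mm ahead of it and the grasp point (between the pads) lies 155 mm ahead of it; z points along the fingers, y is the line along which they close (so a half turn about z gives the same grasp; the last joint's range is limited). The gripper opens to 85 mm and grips with 20 to 120 N. Pads are 22 mm wide; open, the fingers measure 114 mm over their backs; the gripper's body (76 mm by 85 mm) begins 54 mm behind the grasp point. The pads swing forward as they close: fully open they stand 13 mm farther back than shut.
Start: joints at [-1.438, 0.426, 0.074, 1.606, -0.034, 1.111, -0.067], TCP at [0.188, 0.648, 0.405] pointing down, gripper open.
Joint ranges: [-2.85, 2.85], [-0.5, 2.14], [-1.23, 1.37], [0.21, 2.46], [-1.02, 4.16], [0.16, 2.05], [-2.73, 2.73]. Speed limits (rad/s): [1.89, 1.89, 2.39, 2.39, 3.01, 3.01, 3.01].

### API

Orientations are given as a rotation vector (axis times angle).
In Python, from workcell import * gives the robot as it stands.
- The arm moves only by the shell command python3 -m jog 'ROWS' [FORCE]. ROWS is text: rows parted by semicolons, each of 7 numbers parted by spaces: the turn, a rotation vector about the tool's x, y, z in rad, then the shift along the tool's x, y, z in mm, then the finger opening in mm, from 0 to 85.4. In form: rx ry rz x y z grip; .... A call has 1 to 12 rows; each row is the pose to reach, as a shift and turn from the pose commanded when the call began, along the tool's axes at that moment; what a row does not reach only later rows make up. A row lasts 1/8 s, in which the tool goes at most 62.5 mm and 10.7 degrees, less where a joint would pass 70% of its speed; a pose out of reach is approached as far as the arm can. A call with a gripper value outside its range is refused whole. The fingers move at their own pace and stop on an object; FORCE is the grip in N (left out, the last holds). Time passes only in rows, so rows that repeat a pose let the fingers close. It gives the time, the measured TCP pose, the force, the opening and the grip force at its end, in the units of the state.
- state(): the state, without advancing time (a new reading comes with each control period).
- snapshot(name): name is "side" or "top" or "wrist"; returns (picture, depth): 420x560x3 uint8, red, green, blue; 420x560 float32, m along the optical axis (not along the pixel's ray), 0 where there is no reading.
- camera_model(name): a dict with "vfov" (degrees; the focal length in pixels is half the picture's height over the tangent of half this angle, whatever the lens; pixels are square), "cx", "cy" (the principal point, pixels), "k1" (the pictures are not rectified: a ray, as slopes to the right and down, at radius r is drawn at 1 + k1 r^2 times it, then the intrinsics apply), "rvec" (rotation vector, rad) and "tvec" (3), from world to camera coordinates, as OpenCV has them. Camera axes: x right, y down, z forward; pixel columns grow to the right and rows downward; lengths in m; the calibration is good to about 2 mm. A picture is of the moment at which its call begins: read the wrist's pose just before it. camera_model takes no time and is no camera call; for the wrist camera it gives the pose at the moment of the call.
- hand_in(): hands the job in; it is judged then, once.
Trained networks look in the newest picture that a camera, given by its name, has taken for a name from the list of things; names that differ only in an ending like _2 or _b are one class to them, and where a whole thing is asked for, a point or a joint stands for the part that bears it (a point fixed in the world has none). Each returns a list of dicts, best first, with "conf" (0 to 1); they miss things now and then, are a little off and sometimes report something else, mostly with a low value. They report only what shows in the picture. A call takes as long as a camera call. They do not tell look-alikes from the thing itself.
- trace(camera, query): "region" (420x560 bool, what is visible of it) and "rect" ([centre column, centre row, width, height] in pixels, round what is visible of it).
The state is a dict: "clock": time; "joints": joint angles; "joint_vel": joint speeds; "tau": joint torques, N m; "eef_pos": TCP position; "tool_rot": TCP orientation; "contact_force": force on the tool from outside, world axes, zero at the start; "ft_torque": the same for the moment, N m; "opening": finger opening in m; "grip_force": force on a finger pad.
Only numpy, scipy, OpenCV 4.12 (cv2) and the standard library are available. Lean on these libraries where they do the work, as an engineer would, in place of code of your own. Each camera call takes 0.05 s, during which the arm holds its last target. There are 200 camera calls.

## Working session

There is one attempt and no reset: what is moved stays moved. The work goes in short steps, Python scripts to look and compute and a shell command to move; the robot and the scene stay as the last step left them, time stands still between calls to the robot, and variables do not carry over. Pictures are saved under pics/ and viewed, at most 14 in all, crops included, and the job is handed in when it is done.

```bash
ls; mkdir -p pics; cat > h.py <<'E'
from workcell import *
import numpy as np, cv2
from scipy.spatial.transform import Rotation as R
def cloud(depth,cm):
    h,w=depth.shape; f=h/2/np.tan(np.radians(cm["vfov"])/2)
    K=np.array([[f,0,cm["cx"]],[0,f,cm["cy"]],[0,0,1]])
    u,v=np.meshgrid(np.arange(w),np.arange(h))
    p=np.stack([u,v],-1).reshape(-1,1,2).astype(np.float64)
    n=cv2.undistortPoints(p,K,np.array([cm["k1"],0,0,0,0.]))[:,0]
    d=depth.reshape(-1,1).astype(float)
    P=np.hstack([n*d,d])
    Rm=R.from_rotvec(np.ravel(cm["rvec"])).as_matrix()
    W=(P-np.ravel(cm["tvec"]))@Rm
    W[d[:,0]==0]=np.nan
    return W.reshape(h,w,3)
def shot(name):
    cm=camera_model(name); im,d=snapshot(name); return im,cloud(d,cm),cm
def save(im,fn): cv2.imwrite(fn,cv2.cvtColor(im,cv2.COLOR_RGB2BGR))
def ortho(im,W,x0,x1,y0,y1,s=0.001,zmin=-.01,zmax=.2):
    # top-down height & colour map; row ~ x descending, col ~ y descending
    H=np.zeros((int((x1-x0)/s),int((y1-y0)/s)),np.float32); C=np.zeros(H.shape+(3,),np.uint8)
    m=np.isfinite(W[...,0])&(W[...,2]>zmin)&(W[...,2]<zmax)
    p=W[m];c=im[m]; o=np.argsort(p[:,2]);p=p[o];c=c[o]
    r=((x1-p[:,0])/s).astype(int);q=((y1-p[:,1])/s).astype(int)
    k=(r>=0)&(r<H.shape[0])&(q>=0)&(q<H.shape[1])
    H[r[k],q[k]]=p[k,2];C[r[k],q[k]]=c[k]
    return H,C
E
python3 - <<'E'
from h import *
s=state(); print(s)
for n in ("top","side","wrist"):
    im,W,cm=shot(n); save(im,f"pics/{n}0.png"); print(n,cm); np.savez(f"{n}0.npz",im=im,W=W)
    print(np.nanpercentile(W.reshape(-1,3),[2,50,98],axis=0).round(3).tolist())
a=cv2.imread("pics/top0.png"); 
E
```

```text
pics
{'clock': 0.0, 'joints': array([-1.43748782,  0.42671989,  0.0738494 ,  1.6066283 , -0.03411516,
        1.11078255, -0.06706514]), 'joint_vel': array([ 0.00039587, -0.00065076, -0.00111311,  0.00177377, -0.00031106,
        0.00047631, -0.00101619]), 'tau': array([ 7.80142473e-04, -9.49809051e+01,  3.76073375e+00, -4.63531387e+01,
        1.91892794e-02,  1.00081347e-02,  9.50217270e-06]), 'eef_pos': array([0.18831765, 0.64799843, 0.40400908]), 'tool_rot': array([-4.42745715e-01, -3.11013550e+00,  2.00230607e-03]), 'contact_force': array([-0.84614464,  0.64485051,  0.57032521]), 'ft_torque': array([0.01485525, 0.04430454, 0.06021041]), 'grip_force': 0.0, 'opening': 0.08558520725659356}
top {'vfov': 45.52956228412548, 'cx': 275.38287776271403, 'cy': 203.82974715026677, 'k1': 0.007880049495496696, 'rvec': array([ 2.13732752, -2.11866242,  0.16921277]), 'tvec': array([-0.00351119,  0.45080389,  0.98408969])}
[[0.045, -0.572, -0.004], [0.444, -0.008, 0.001], [0.902, 0.556, 0.086]]
side {'vfov': 45.05737526549839, 'cx': 275.64338865115747, 'cy': 214.57574620823317, 'k1': -0.09998506291770497, 'rvec': array([ 2.39954505, -0.43187695,  0.1814505 ]), 'tvec': array([-0.42859279,  0.10911992,  1.2248905 ])}
[[-0.218, -0.611, -0.76], [0.483, -0.016, -0.001], [2.429, 2.372, 0.516]]
wrist {'vfov': 68.25553787818761, 'cx': 276.8540447427932, 'cy': 207.22632937966935, 'k1': 0.012804142800163091, 'rvec': array([-2.29181472, -1.72018503, -0.28220424]), 'tvec': array([-0.67436025, -0.040359  ,  0.38231086])}
[[-0.022, 0.294, -0.752], [0.181, 0.649, 0.001], [1.188, 1.524, 0.319]]
```

View pics/top0.png

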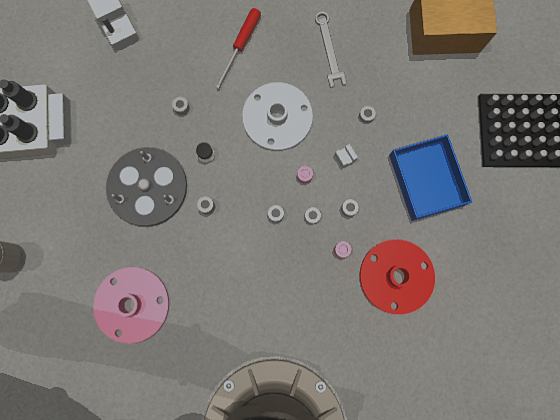

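Top view: hub at (146,187), flange at (278,116), bin at (430,178), and grey spacers at (180,105), (205,205), (276,214), (313,215), (350,208) and (367,114). The jar is at (204,151) and the V-block at (346,155). The pink and red things are decoys.

```bash
cat > m.py <<'E'
from h import *
def circ(W,c,zlo,zhi,r=0.03):
    """points near c (xy) with z in band -> min enclosing circle center"""
    P=W.reshape(-1,3); P=P[np.isfinite(P[:,0])]
    m=(np.hypot(P[:,0]-c[0],P[:,1]-c[1])<r)&(P[:,2]>zlo)&(P[:,2]<zhi)
    return P[m]
def spacer(W,c):
    P=circ(W,c,0.010,0.05)
    top=np.percentile(P[:,2],90); Q=P[P[:,2]>top-.004]
    (x,y),r=cv2.minEnclosingCircle(Q[:,:2].astype(np.float32))
    return np.array([x,y]),top,r,len(Q)
E
python3 - <<'E'
from m import *
d=np.load("top0.npz");im,W=d["im"],d["W"]
for (u,v) in [(180,105),(205,205),(276,214),(313,215),(350,208),(367,114),(204,151),(346,155)]:
    w=W[v-6:v+7,u-6:u+7].reshape(-1,3); c=np.nanmedian(w,0)
    print((u,v),c.round(3),[np.round(x,4) for x in spacer(W,c[:2])])
# table reference
for (u,v) in [(240,180),(330,180),(100,240),(400,110),(230,280)]: print("tbl",np.nanmedian(W[v-5:v+6,u-5:u+6].reshape(-1,3),0).round(4))
# hub: white pads & disc
for n,(u,v),zl,zh in [("hub",(146,187),.007,.022),("flange",(278,116),.005,.018)]:
    c=W[v-30:v+30,u-30:u+30].reshape(-1,3); c=np.nanmedian(c,0)
    P=circ(W,c[:2],zl,zh,.12); (x,y),r=cv2.minEnclosingCircle(P[:,:2].astype(np.float32)); print(n,c.round(4),x,y,r,P.mean(0).round(4),np.median(P[:,2]))
hsv=cv2.cvtColor(im,cv2.COLOR_RGB2HSV)
white=((hsv[...,2]>190)&(hsv[...,1]<40)).astype(np.uint8)
n,l,st,ce=cv2.connectedComponentsWithStats(white)
for i in range(1,n):
    if st[i,4]>60:
        print("white",ce[i].round(1),st[i,4],np.nanmean(W[l==i],0).round(4))
blue=(hsv[...,0]>100)&(hsv[...,0]<125)&(hsv[...,1]>130)&(W[...,2]>.03)
P=W[blue];P=P[(abs(P[:,2]-.04)<.006)]; print("bin",cv2.minAreaRect(P[:,:2].astype(np.float32)))
E
```

```text
(180, 105) [0.667 0.207 0.025] [array([0.6697, 0.2076]), np.float64(0.0281), np.float64(0.0174), np.int64(151)]
(205, 205) [0.448 0.145 0.034] [array([0.4505, 0.1454]), np.float64(0.0363), np.float64(0.0167), np.int64(160)]
(276, 214) [ 0.432 -0.001  0.025] [array([4.35e-01, 1.00e-04]), np.float64(0.0278), np.float64(0.0166), np.int64(161)]
(313, 215) [ 0.431 -0.078  0.018] [array([ 0.4328, -0.0764]), np.float64(0.0203), np.float64(0.0168), np.int64(152)]
(350, 208) [ 0.446 -0.154  0.025] [array([ 0.4481, -0.1533]), np.float64(0.0279), np.float64(0.0168), np.int64(161)]
(367, 114) [ 0.652 -0.194  0.017] [array([ 0.654 , -0.1948]), np.float64(0.0201), np.float64(0.0169), np.int64(137)]
(204, 151) [0.56 0.15 0.04] [array([0.564 , 0.1513]), np.float64(0.0424), np.float64(0.0164), np.int64(162)]
(346, 155) [ 0.56  -0.148  0.022] [array([ 0.5594, -0.1474]), np.float64(0.0299), np.float64(0.0229), np.int64(139)]
tbl [5.084e-01 7.700e-02 3.000e-04]
tbl [ 5.102e-01 -1.153e-01 -3.000e-04]
tbl [0.3775 0.3683 0.    ]
tbl [ 6.668e-01 -2.691e-01  2.000e-04]
tbl [2.969e-01 9.320e-02 1.000e-04]
hub [0.4891 0.2735 0.0146] 0.4963618516921997 0.2773248255252838 0.08932790160179138 [0.4912 0.2737 0.0144] 0.014421930079654133
flange [ 0.6481 -0.002   0.0102] 0.6473230719566345 -0.0032094295602291822 0.11840332299470901 [ 0.649  -0.0013  0.0102] 0.010250358289785122
bin ((0.5126259922981262, -0.31999707221984863), (0.14901885390281677, 0.1213594600558281), 16.817108154296875)
```

```bash
python3 - <<'E'
import cv2
a=cv2.imread("pics/side0.png");b=cv2.imread("pics/wrist0.png")
cv2.imwrite("pics/sw0.png",cv2.resize(cv2.hconcat([a,b]),(800,300),interpolation=cv2.INTER_AREA))
E
```

```text
(no output)
```

View pics/sw0.png

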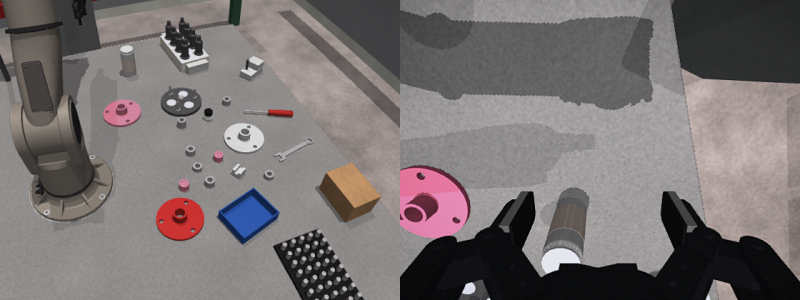

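Heights sort the spacers cleanly. The 26 mm ones are A(.670,.208), C(.435,0) and E(.448,-.153); B is 34 mm, D and F are 18 mm. Next I need the hub pads and stud angles.

```bash
cat >> m.py <<'E'
def hub(im,W,c=(.491,.274),th=150):
    g=im.min(2); D=np.hypot(W[...,0]-c[0],W[...,1]-c[1])
    m=((D<.072)&(g>th)&(abs(W[...,2]-.014)<.006)).astype(np.uint8)
    m=cv2.morphologyEx(m,cv2.MORPH_OPEN,np.ones((3,3),np.uint8))
    n,l,st,ce=cv2.connectedComponentsWithStats(m)
    o=[i for i in np.argsort(-st[1:,4])[:3]+1]
    pads=np.array([np.r_[np.nanmean(W[l==i],0),st[i,4]] for i in o])
    P=W[(D<.09)&(W[...,2]>.04)&(W[...,2]<.08)]
    return pads,P
E
python3 - <<'E'
from m import *
d=np.load("top0.npz");im,W=d["im"],d["W"]
pads,P=hub(im,W); print(pads.round(4)); c=pads[:,:2].mean(0); print("c",c)
for p in pads: print(np.degrees(np.arctan2(*(p[:2]-c)[::-1])),np.hypot(*(p[:2]-c)))
a=np.degrees(np.arctan2(P[:,1]-c[1],P[:,0]-c[0])); print(len(P)); 
for k in sorted(zip(a.round(),np.hypot(*(P[:,:2]-c).T).round(3),P[:,2].round(3)))[::3]: print(k)
E
```

```text
[[4.507e-01 2.756e-01 1.470e-02 2.670e+02]
 [5.134e-01 3.116e-01 1.490e-02 2.540e+02]
 [5.137e-01 2.384e-01 1.480e-02 2.510e+02]]
c [0.49262782 0.27521948]
179.47877776311233 0.04189472924628975
60.23252090150628 0.041923773252577214
-60.178221623475494 0.04238581330850302
93
(np.float64(-125.0), np.float64(0.061), np.float64(0.054))
(np.float64(-124.0), np.float64(0.064), np.float64(0.058))
(np.float64(-123.0), np.float64(0.064), np.float64(0.043))
(np.float64(-122.0), np.float64(0.063), np.float64(0.062))
(np.float64(-121.0), np.float64(0.064), np.float64(0.047))
(np.float64(-120.0), np.float64(0.062), np.float64(0.06))
(np.float64(-120.0), np.float64(0.065), np.float64(0.057))
(np.float64(-119.0), np.float64(0.065), np.float64(0.059))
(np.float64(-118.0), np.float64(0.064), np.float64(0.041))
(np.float64(-117.0), np.float64(0.063), np.float64(0.056))
(np.float64(-6.0), np.float64(0.06), np.float64(0.059))
(np.float64(-5.0), np.float64(0.059), np.float64(0.048))
(np.float64(-5.0), np.float64(0.062), np.float64(0.051))
(np.float64(-4.0), np.float64(0.058), np.float64(0.059))
(np.flo
[... 268 characters left out ...]
4(0.057))
(np.float64(2.0), np.float64(0.06), np.float64(0.059))
(np.float64(117.0), np.float64(0.055), np.float64(0.056))
(np.float64(119.0), np.float64(0.055), np.float64(0.041))
(np.float64(119.0), np.float64(0.058), np.float64(0.063))
(np.float64(120.0), np.float64(0.061), np.float64(0.063))
(np.float64(122.0), np.float64(0.054), np.float64(0.053))
(np.float64(122.0), np.float64(0.056), np.float64(0.059))
(np.float64(122.0), np.float64(0.063), np.float64(0.055))
(np.float64(123.0), np.float64(0.058), np.float64(0.045))
(np.float64(123.0), np.float64(0.063), np.float64(0.048))
(np.float64(124.0), np.float64(0.058), np.float64(0.04))
(np.float64(124.0), np.float64(0.06), np.float64(0.058))
```

```bash
python3 -m jog '0 0 -0.14 0 0 0 60; 0 0 -0.283 0 0 0 60; 0 0 -0.283 0 0 0 60'; python3 -c "
from h import *
s=state();print(s['eef_pos'],R.from_rotvec(s['tool_rot']).as_matrix().round(3),s['joints'])"
```

```text
clock: 0.52
eef_pos: [0.1885, 0.6481, 0.4045]
tool_rot: [-0.001, -3.141, 0.001]
contact_force: [0.3, -0.2, -0.8]
opening: 0.0601
grip_force: 0.0
[0.18849631 0.64806294 0.40445937] [[-1.     0.001 -0.   ]
 [ 0.001  1.    -0.   ]
 [ 0.    -0.    -1.   ]] [-1.39508446  0.42616129  0.0164209   1.60333786 -0.00781064  1.1125961
  0.19341308]
```

```bash
python3 -m jog '0 0 0 -482 -440 75 60; 0 0 0 -482 -440 75 60; 0 0 0 -482 -440 75 60; 0 0 0 -482 -440 75 60; 0 0 0 -482 -440 75 60; 0 0 0 -482 -440 75 60; 0 0 0 -482 -440 75 60; 0 0 0 -482 -440 75 60; 0 0 0 -482 -440 75 50; 0 0 0 -482 -440 75 50; 0 0 0 -482 -440 75 50; 0 0 0 -482 -440 75 50'; python3 - <<'E'
from m import *
im,W,cm=shot("wrist"); save(im,"pics/w1.png"); s=state()
Rm=R.from_rotvec(cm["rvec"]).as_matrix(); print("cam",-Rm.T@cm["tvec"],Rm[2],s["eef_pos"],s["joints"].round(2))
g=lambda c:[np.round(x,4) for x in spacer(W,c)]
try: print(g((.670,.208)))
except Exception as e: print(e)
P=W.reshape(-1,3);P=P[np.isfinite(P[:,0])];print(P.min(0),P.max(0))
E
```

```text
clock: 2.02
eef_pos: [0.6719, 0.2052, 0.3289]
tool_rot: [-0.012, -3.141, 0.003]
contact_force: [-1.0, 0.4, 0.0]
opening: 0.0504
grip_force: 0.0
cam [0.58771295 0.2064295  0.29887122] [ 0.32101206 -0.00455743 -0.94706414] [0.67085576 0.2071867  0.32913311] [-0.53  0.54  0.19  1.61 -0.12  1.    1.27]
[array([0.667 , 0.2083]), np.float64(0.0274), np.float64(0.0169), np.int64(1009)]
[ 0.50722503 -1.0717802  -0.7573173 ] [1.98302139 1.47404269 0.25230036]
```

View pics/w1.png

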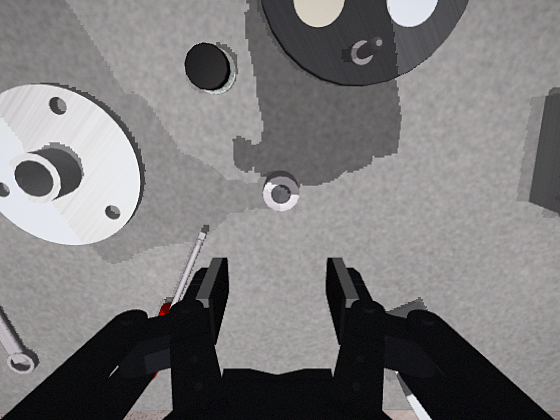

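Wrist view: spacer A sits at (280,190) between the fingers, the jar is at (208,66) and the hub edge is at the top. I'll grasp A and lift it.

```bash
python3 -m jog '0 0 0 2 0 60 50; 0 0 0 2 0 115 50; 0 0 0 2 0 145 50; 0 0 0 2 0 152 50; 0 0 0 2 0 152 50; 0 0 0 2 0 152 30; 0 0 0 2 0 152 30; 0 0 0 2 0 152 30; 0 0 0 2 0 152 30; 0 0 0 2 0 132 30; 0 0 0 2 0 62 30; 0 0 0 2 0 12 30' 40; python3 -c "
from m import *
s=state();print(s['eef_pos'],s['opening'],s['grip_force'])"
```

```text
clock: 3.58
eef_pos: [0.6684, 0.208, 0.3216]
tool_rot: [0.001, 3.14, 0.001]
contact_force: [0.4, 0.2, -0.6]
opening: 0.0326
grip_force: 40.1
[0.6684045  0.20797801 0.32159172] 0.03264200318366868 40.05629003047943
```

```bash
python3 -m jog '0 0 0 217 68 0 30; 0 0 0 217 68 0 30; 0 0 0 217 68 0 30; 0 0 0 217 68 0 30; 0 0 0 217 68 0 30; 0 0 0 217 68 0 30' 40; python3 - <<'E'
from m import *
s=state();im,W,cm=shot("wrist"); save(im,"pics/w2.png"); print(s["eef_pos"])
for th in (140,170):
    pads,P=hub(im,W,th=th); print(pads.round(4)); c=pads[:,:2].mean(0); print("c",c)
    for p in pads: print(np.degrees(np.arctan2(*(p[:2]-c)[::-1])),np.hypot(*(p[:2]-c)))
# held spacer
e=s["eef_pos"]; D=np.hypot(W[...,0]-e[0],W[...,1]-e[1]); Q=W[(D<.03)&(W[...,2]>.13)&(W[...,2]<.2)]
print(len(Q)); print(np.percentile(Q,[1,10,50,90,99],axis=0).round(4))
E
```

```text
clock: 4.32
eef_pos: [0.4519, 0.2761, 0.3192]
tool_rot: [0.0, 3.14, 0.002]
contact_force: [0.3, 0.1, -0.8]
opening: 0.0328
grip_force: 40.1
[0.45189661 0.27613183 0.31924055]
[[4.480e-01 2.760e-01 1.520e-02 1.457e+03]
 [5.036e-01 2.347e-01 1.520e-02 6.110e+02]
 [5.034e-01 3.171e-01 1.520e-02 5.400e+02]]
c [0.48500299 0.27590772]
179.89305975779385 0.036965726652536925
-65.75094744310863 0.04523921398733948
65.93987386310259 0.04509680543595006
[[4.481e-01 2.760e-01 1.520e-02 1.427e+03]
 [5.035e-01 2.348e-01 1.520e-02 5.920e+02]
 [5.034e-01 3.169e-01 1.520e-02 5.280e+02]]
c [0.4849974  0.27591012]
179.79935447894542 0.03692194947912524
-65.73393332161126 0.04512357896294511
65.86094645278614 0.044936953376163116
9228
[[0.4333 0.2487 0.1433]
 [0.4357 0.2557 0.1556]
 [0.442  0.2765 0.1663]
 [0.4576 0.2969 0.1913]
 [0.4641 0.3037 0.1991]]
```

View pics/w2.png

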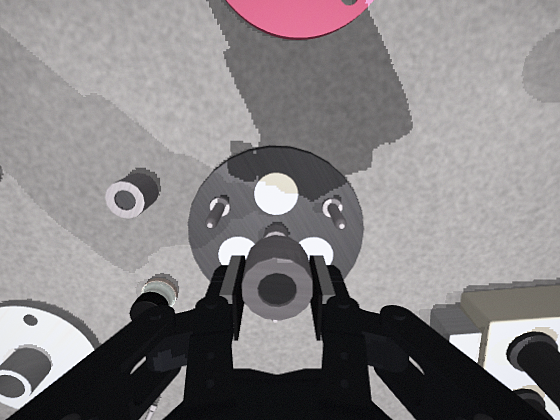

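Wrist view: pad2 is at (276,193), the studs at (217,210) and (335,210), and the held spacer is upright at (276,285). The wrist frame reads about 3 mm lower in x than the top camera for both spacer and pad, so the offset cancels. I'll place A on pad2.

```bash
python3 -m jog '0 0 0 2 0 60 30; 0 0 0 2 0 105 30; 0 0 0 2 0 120 30; 0 0 0 2 0 126 30; 0 0 0 2 0 126 30; 0 0 0 2 0 126 30' ; python3 -m jog '0 0 0 0 0 0 46; 0 0 0 0 0 0 46; 0 0 0 0 0 0 46; 0 0 0 0 0 -40 46; 0 0 0 0 0 -100 46; 0 0 0 0 0 -148 46; 0 0 0 0 0 -148 46; 0 0 0 0 0 -148 46'; python3 - <<'E'
from m import *
s=state();im,W,cm=shot("wrist"); print(s["eef_pos"])
P=circ(W,(.448,.276),.03,.06); (x,y),r=cv2.minEnclosingCircle(P[P[:,2]>.034][:,:2].astype(np.float32)); print(x,y,r,np.percentile(P[:,2],[50,90]))
im,W,cm=shot("top"); 
for c in [(.451,.276),(.435,0),(.448,-.153),(.4505,.1454),(.433,-.076),(.654,-.195)]:
    try: print(c,[np.round(x,4) for x in spacer(W,c)])
    except Exception as e: print(c,e)
E
```

```text
clock: 5.12
eef_pos: [0.4503, 0.2764, 0.1931]
tool_rot: [0.001, 3.14, 0.002]
contact_force: [0.1, -0.7, -1.4]
opening: 0.0321
grip_force: 41.5
clock: 6.12
eef_pos: [0.4492, 0.2761, 0.3394]
tool_rot: [0.0, -3.141, 0.0]
contact_force: [-0.7, -0.6, -0.0]
opening: 0.046
grip_force: 0.0
[0.44916417 0.27610654 0.33940209]
0.4472200870513916 0.2767106592655182 0.016830073669552803 [0.04032105 0.04140158]
(0.451, 0.276) [array([0.4505, 0.2754]), np.float64(0.0408), np.float64(0.0173), np.int64(197)]
(0.435, 0) [array([4.347e-01, 2.000e-04]), np.float64(0.0282), np.float64(0.0166), np.int64(161)]
(0.448, -0.153) [array([ 0.4485, -0.1534]), np.float64(0.0278), np.float64(0.0168), np.int64(161)]
(0.4505, 0.1454) [array([0.4504, 0.1456]), np.float64(0.0362), np.float64(0.017), np.int64(160)]
(0.433, -0.076) [array([ 0.4323, -0.0767]), np.float64(0.0201), np.float64(0.0167), np.int64(143)]
(0.654, -0.195) [array([ 0.6547, -0.1945]), np.float64(0.0204), np.float64(0.0176), np.int64(137)]
```

```bash
python3 -m jog '0 0 0 16 -276 60 48; 0 0 0 16 -276 60 48; 0 0 0 16 -276 60 48; 0 0 0 16 -276 60 48; 0 0 0 16 -276 60 48; 0 0 0 16 -276 60 48; 0 0 0 16 -276 60 48' ; python3 -m jog '0 0 0 0 0 60 48; 0 0 0 0 0 95 48; 0 0 0 0 0 102 48; 0 0 0 0 0 102 48; 0 0 0 0 0 102 30; 0 0 0 0 0 102 30; 0 0 0 0 0 102 30; 0 0 0 0 0 102 30; 0 0 0 0 0 80 30; 0 0 0 0 0 20 30; 0 0 0 0 0 -38 30; 0 0 0 0 0 -38 30' 40
```

```text
clock: 7.1
eef_pos: [0.4335, 0.0007, 0.2792]
tool_rot: [0.0, -3.14, 0.001]
contact_force: [-0.3, 1.0, 0.0]
opening: 0.0481
grip_force: 0.0
clock: 8.6
eef_pos: [0.4344, 0.0002, 0.3223]
tool_rot: [-0.0, 3.133, 0.005]
contact_force: [-0.8, -0.6, -1.6]
opening: 0.0329
grip_force: 40.5
```

```bash
python3 -m jog '0 0 1.047 -79 239 0 30; 0 0 1.047 -79 239 0 30; 0 0 1.047 -79 239 0 30; 0 0 1.047 -79 239 0 30; 0 0 1.047 -79 239 0 30; 0 0 1.047 -79 239 0 30; 0 0 1.047 -79 239 0 30; 0 0 1.047 -79 239 0 30; 0 0 1.047 -79 239 0 30';  python3 -m jog '0 0 0 0 0 60 30; 0 0 0 0 0 105 30; 0 0 0 0 0 120 30; 0 0 0 0 0 126 30; 0 0 0 0 0 126 30; 0 0 0 0 0 126 30'
```

```text
clock: 9.72
eef_pos: [0.5124, 0.2389, 0.3178]
tool_rot: [-1.568, -2.722, -0.0]
contact_force: [-0.5, 0.4, -1.2]
opening: 0.0328
grip_force: 40.5
clock: 10.48
eef_pos: [0.513, 0.2394, 0.1931]
tool_rot: [1.57, 2.72, 0.003]
contact_force: [0.1, -0.2, -1.8]
opening: 0.0323
grip_force: 41.8
```

```bash
python3 -m jog '0 0 0 0 0 0 46; 0 0 0 0 0 0 46; 0 0 0 0 0 0 46; 0 0 0 0 0 -40 46; 0 0 0 0 0 -86 46; 0 0 -0.2 0 0 -86 48; 0 0 -0.4 0 0 -86 48; 0 0 -0.6 0 0 -86 48; 0 0 -0.8 0 0 -86 48; 0 0 -0.97 0 0 -86 48; 0 0 -1.047 0 0 -86 48; 0 0 -1.047 0 0 -86 48'; python3 -m jog '0 0 0 65 -392 0 48; 0 0 0 65 -392 0 48; 0 0 0 65 -392 0 48; 0 0 0 65 -392 0 48; 0 0 0 65 -392 0 48; 0 0 0 65 -392 0 48; 0 0 0 65 -392 0 48; 0 0 0 65 -392 0 48; 0 0 0 65 -392 0 48';python3 - <<'E'
from m import *
im,W,cm=shot("wrist")
try: print("E wrist",[np.round(x,4) for x in spacer(W,(.446,-.153))])
except Exception as e: print(e)
im,W,cm=shot("top"); P=circ(W,(.513,.239),.03,.06); (x,y),r=cv2.minEnclosingCircle(P[P[:,2]>.034][:,:2].astype(np.float32)); print(x,y,r,np.percentile(P[:,2],[50,90]))
E
```

```text
clock: 11.98
eef_pos: [0.5125, 0.239, 0.2777]
tool_rot: [-0.001, -3.141, -0.0]
contact_force: [-0.1, 0.2, -0.8]
opening: 0.0483
grip_force: 0.0
clock: 13.1
eef_pos: [0.4477, -0.1521, 0.2777]
tool_rot: [-0.001, -3.142, -0.0]
contact_force: [-0.3, 0.1, 0.6]
opening: 0.0479
grip_force: 0.0
E wrist [array([ 0.4452, -0.1533]), np.float64(0.0274), np.float64(0.0171), np.int64(1443)]
0.513735830783844 0.2398127019405365 0.01763562299311161 [0.03970819 0.04254257]
```

```bash
python3 -m jog '0 0 0 0 0 60 48; 0 0 0 0 0 93 48; 0 0 0 0 0 100 48; 0 0 0 0 0 100 48; 0 0 0 0 0 100 30; 0 0 0 0 0 100 30; 0 0 0 0 0 100 30; 0 0 0 0 0 100 30; 0 0 0 0 0 80 30; 0 0 0 0 0 20 30; 0 0 0 0 0 -40 30; 0 0 0 0 0 -40 30' 40;  python3 -m jog '0 0 -1.047 -65 465 0 30; 0 0 -1.047 -65 465 0 30; 0 0 -1.047 -65 465 0 30; 0 0 -1.047 -65 465 0 30; 0 0 -1.047 -65 465 0 30; 0 0 -1.047 -65 465 0 30; 0 0 -1.047 -65 465 0 30; 0 0 -1.047 -65 465 0 30; 0 0 -1.047 -65 465 0 30; 0 0 -1.047 -65 465 0 30; 0 0 -1.047 -65 465 0 30; 0 0 -1.047 -65 465 0 30'
```

```text
clock: 14.7
eef_pos: [0.4485, -0.1532, 0.3227]
tool_rot: [0.0, 3.133, -0.001]
contact_force: [-0.6, -0.4, -2.3]
opening: 0.0326
grip_force: 40.5
clock: 16.2
eef_pos: [0.5126, 0.3114, 0.3179]
tool_rot: [-1.569, 2.722, -0.0]
contact_force: [0.2, 0.1, -2.1]
opening: 0.0327
grip_force: 40.5
```

```bash
python3 -m jog '0 0 0 0 0 60 30; 0 0 0 0 0 105 30; 0 0 0 0 0 120 30; 0 0 0 0 0 126 30; 0 0 0 0 0 126 30; 0 0 0 0 0 126 30'; python3 -m jog '0 0 0 0 0 0 46; 0 0 0 0 0 0 46; 0 0 0 0 0 0 46; 0 0 0 0 0 -40 46; 0 0 0 0 0 -86 46; 0 0 0.2 0 0 -86 48; 0 0 0.4 0 0 -86 48; 0 0 0.6 0 0 -86 48; 0 0 0.8 0 0 -86 48; 0 0 0.97 0 0 -86 48; 0 0 1.047 0 0 -86 48; 0 0 1.047 0 0 -86 48'; python3 -m jog '0 0 0 63 -166 0 48; 0 0 0 63 -166 0 48; 0 0 0 63 -166 0 48; 0 0 0 63 -166 0 48; 0 0 0 63 -166 0 48';python3 - <<'E'
from m import *
im,W,cm=shot("wrist")
try: print("B wrist",[np.round(x,4) for x in spacer(W,(.448,.145))])
except Exception as e: print(e)
im,W,cm=shot("top"); save(im,"pics/t2.png")
for c in [(.4506,.2754),(.513,.239),(.513,.312)]:
    P=circ(W,c,.03,.045); (x,y),r=cv2.minEnclosingCircle(P[P[:,2]>.034][:,:2].astype(np.float32)); print(x,y,r,np.percentile(P[:,2],[50,90]))
for c in [(.4505,.1454),(.433,-.076),(.654,-.195)]:
    try: print(c,[np.round(x,4) for x in spacer(W,c)])
    except Exception as e: print(c,e)
E
```

```text
clock: 16.95
eef_pos: [0.513, 0.3125, 0.1932]
tool_rot: [-1.569, 2.719, 0.0]
contact_force: [0.5, -0.5, -1.2]
opening: 0.0325
grip_force: 41.5
clock: 18.45
eef_pos: [0.5123, 0.3124, 0.2777]
tool_rot: [0.002, -3.142, 0.0]
contact_force: [0.2, 0.3, -0.2]
opening: 0.0479
grip_force: 0.0
clock: 19.08
eef_pos: [0.4498, 0.1464, 0.278]
tool_rot: [-0.003, 3.141, 0.001]
contact_force: [0.4, 0.1, -0.2]
opening: 0.0479
grip_force: 0.0
B wrist [array([0.4477, 0.146 ]), np.float64(0.0354), np.float64(0.017), np.int64(1537)]Traceback (most recent call last):
  File "<stdin>", line 7, in <module>
    return _quantile_unchecked(
        a, q, axis, out, overwrite_input, method, keepdims, weights)
    return _ureduce(a,
                    func=_quantile_ureduce_func,
    ...<5 lines>...
                    overwrite_input=overwrite_input,
                    method=method)
    r = func(a, **kwargs)
    result = _quantile(arr,
                       quantiles=q,
    ...<2 lines>...
                       out=out,
                       weights=wgt)
    slices_having_nans = np.isnan(arr[-1, ...])
                                  ~~~^^^^^^^^^
IndexError: index -1 is out of bounds for axis 0 with size 0
```

View pics/t2.png

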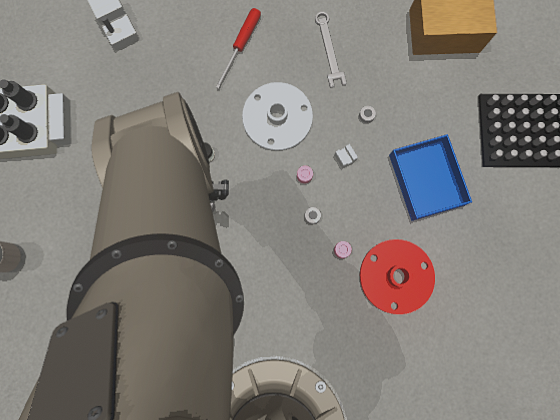

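The arm hides the hub in this picture, so I'll check the placed spacers later. Next, B goes to the bin.

```bash
python3 -m jog '0 0 0 0 0 60 48; 0 0 0 0 0 91 48; 0 0 0 0 0 98 48; 0 0 0 0 0 98 48; 0 0 0 0 0 98 30; 0 0 0 0 0 98 30; 0 0 0 0 0 98 30; 0 0 0 0 0 98 30; 0 0 0 0 0 80 30; 0 0 0 0 0 20 30; 0 0 0 0 0 -22 30; 0 0 0 0 0 -22 30' 40;  python3 -m jog '0 0 0 -22 -478 0 30; 0 0 0 -22 -478 0 30; 0 0 0 -22 -478 0 30; 0 0 0 -22 -478 0 30; 0 0 0 -22 -478 0 30; 0 0 0 -22 -478 0 30; 0 0 0 -22 -478 0 30; 0 0 0 -22 -478 0 30; 0 0 0 -22 -478 0 30; 0 0 0 -22 -478 0 30'; python3 -m jog '0 0 0 0 0 60 30; 0 0 0 0 0 100 30; 0 0 0 0 0 110 30; 0 0 0 0 0 110 30; 0 0 0 0 0 110 46; 0 0 0 0 0 110 46; 0 0 0 0 0 110 46; 0 0 0 0 0 50 46; 0 0 0 0 0 0 46;  0 0 0 0 0 0 46'
python3 - <<'E'
from m import *
im,W,cm=shot("top"); save(im,"pics/t3.png")
for c in [(.4506,.2754),(.513,.239),(.513,.312)]:
    P=circ(W,c,.03,.045); (x,y),r=cv2.minEnclosingCircle(P[P[:,2]>.034][:,:2].astype(np.float32)); print(x,y,r,np.median(P[:,2]) if len(P) else 0)
for c in [(.433,-.076),(.654,-.195)]:
    try: print(c,[np.round(x,4) for x in spacer(W,c)])
    except Exception as e: print(c,e)
E
```

```text
clock: 20.68
eef_pos: [0.4502, 0.1465, 0.3033]
tool_rot: [-0.0, 3.136, 0.006]
contact_force: [0.2, 0.7, -1.6]
opening: 0.033
grip_force: 40.5
clock: 21.92
eef_pos: [0.4713, -0.3313, 0.2991]
tool_rot: [0.0, -3.141, -0.001]
contact_force: [0.2, 0.7, -0.8]
opening: 0.0329
grip_force: 40.7
clock: 23.18
eef_pos: [0.4722, -0.3326, 0.3037]
tool_rot: [0.0, 3.136, -0.004]
contact_force: [0.6, 0.2, 0.2]
opening: 0.0465
grip_force: 0.0
0.44991230964660645 0.275572270154953 0.01756761409342289 0.039507746285567275
0.513823926448822 0.24003762006759644 0.017142487689852715 0.039485125671091144
0.512765645980835 0.31055861711502075 0.017633873969316483 0.0393383334149873
(0.433, -0.076) [array([ 0.4326, -0.0766]), np.float64(0.0197), np.float64(0.0168), np.int64(165)]
(0.654, -0.195) [array([ 0.6545, -0.1948]), np.float64(0.0201), np.float64(0.0168), np.int64(141)]
```

View pics/t3.png

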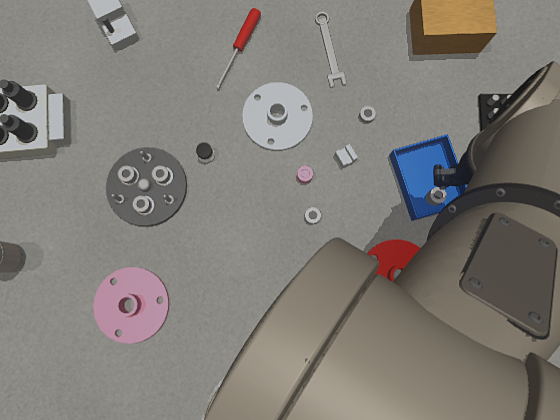

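Top view: three spacers stand on the pads within about 1.5 mm, and the long one is at (438,195) in the bin. Next, D.

```bash
python3 -m jog '0 0 0 40 255 0 46; 0 0 0 40 255 0 46; 0 0 0 40 255 0 46; 0 0 0 40 255 0 46; 0 0 0 40 255 0 48; 0 0 0 40 255 0 48; 0 0 0 40 255 0 48'; python3 -m jog '0 0 0 0 0 60 48; 0 0 0 0 0 110 48; 0 0 0 0 0 122 48; 0 0 0 0 0 125 48; 0 0 0 0 0 125 30; 0 0 0 0 0 125 30; 0 0 0 0 0 125 30; 0 0 0 0 0 125 30; 0 0 0 0 0 105 30; 0 0 0 0 0 45 30; 0 0 0 0 0 0 30; 0 0 0 0 0 0 30' 40;  python3 -m jog '0 0 0 -80 -243 0 30; 0 0 0 -80 -243 0 30; 0 0 0 -80 -243 0 30; 0 0 0 -80 -243 0 30; 0 0 0 -80 -243 0 30; 0 0 0 -80 -243 0 30; 0 0 0 -80 -243 0 30'; python3 -m jog '0 0 0 0 0 60 30; 0 0 0 0 0 105 30; 0 0 0 0 0 115 30; 0 0 0 0 0 115 30; 0 0 0 0 0 115 44; 0 0 0 0 0 115 44; 0 0 0 0 0 115 44; 0 0 0 0 0 50 46; 0 0 0 0 0 0 46;  0 0 0 0 0 0 46'
```

```text
clock: 24.1
eef_pos: [0.4316, -0.078, 0.2995]
tool_rot: [-0.003, -3.141, 0.001]
contact_force: [-0.4, -0.6, -0.8]
opening: 0.0483
grip_force: 0.0
clock: 25.6
eef_pos: [0.4324, -0.0768, 0.3033]
tool_rot: [-0.001, 3.135, 0.002]
contact_force: [-0.6, 0.0, -1.0]
opening: 0.0323
grip_force: 40.2
clock: 26.48
eef_pos: [0.5114, -0.3184, 0.2995]
tool_rot: [0.003, -3.141, -0.002]
contact_force: [0.2, 0.0, -0.5]
opening: 0.0321
grip_force: 40.3
clock: 27.72
eef_pos: [0.5123, -0.3207, 0.304]
tool_rot: [0.0, 3.135, -0.004]
contact_force: [-0.1, 0.5, -0.7]
opening: 0.0461
grip_force: 0.0
```

```bash
python3 -m jog '0 0 0 -142 125 0 46; 0 0 0 -142 125 0 46; 0 0 0 -142 125 0 46; 0 0 0 -142 125 0 48; 0 0 0 -142 125 0 48; 0 0 0 -142 125 0 48'; python3 -m jog '0 0 0 0 0 60 48; 0 0 0 0 0 110 48; 0 0 0 0 0 122 48; 0 0 0 0 0 125 48; 0 0 0 0 0 125 30; 0 0 0 0 0 125 30; 0 0 0 0 0 125 30; 0 0 0 0 0 125 30; 0 0 0 0 0 105 30; 0 0 0 0 0 45 30; 0 0 0 0 0 0 30; 0 0 0 0 0 0 30' 40;  python3 -m jog '0 0 0 102 -113 0 30; 0 0 0 102 -113 0 30; 0 0 0 102 -113 0 30; 0 0 0 102 -113 0 30; 0 0 0 102 -113 0 30'; python3 -m jog '0 0 0 0 0 60 30; 0 0 0 0 0 105 30; 0 0 0 0 0 115 30; 0 0 0 0 0 115 30; 0 0 0 0 0 115 44; 0 0 0 0 0 115 44; 0 0 0 0 0 115 44; 0 0 0 0 0 50 46; 0 0 0 0 0 0 46;  0 0 0 0 0 0 46'
```

```text
clock: 28.48
eef_pos: [0.6526, -0.1961, 0.2997]
tool_rot: [-0.003, -3.141, 0.001]
contact_force: [-0.3, -0.5, -0.3]
opening: 0.0482
grip_force: 0.0
clock: 29.98
eef_pos: [0.6544, -0.1953, 0.3054]
tool_rot: [-0.0, 3.134, -0.001]
contact_force: [-0.6, -0.5, -0.7]
opening: 0.0325
grip_force: 40.0
clock: 30.6
eef_pos: [0.552, -0.3071, 0.2999]
tool_rot: [-0.001, 3.141, 0.001]
contact_force: [0.6, 0.5, -0.7]
opening: 0.0323
grip_force: 40.1
clock: 31.85
eef_pos: [0.5523, -0.3086, 0.3043]
tool_rot: [0.0, 3.135, -0.003]
contact_force: [0.3, 1.4, 0.3]
opening: 0.0461
grip_force: 0.0
```

```bash
python3 - <<'E'
from m import *
im,W,cm=shot("top")
np.savez("top_a.npz",im=im,W=W)
E
python3 -m jog '0 0 0 -95 306 -28 70; 0 0 0 -95 306 -28 70; 0 0 0 -95 306 -28 70; 0 0 0 -95 306 -28 70; 0 0 0 -95 306 -28 70; 0 0 0 -95 306 -28 70; 0 0 0 -95 306 -28 70; 0 0 0 -95 306 -28 70'
cat >> m.py <<'E'
def flange(im,W,c,z0=0.0,tilt=True):
    """holes: pixels inside plate whose top-surface point is absent (depth below plate)"""
    D=np.hypot(W[...,0]-c[0],W[...,1]-c[1])
    pl=W[(D<.085)&(abs(W[...,2]-z0-.010)<.003)]
    (x,y),r=cv2.minEnclosingCircle(pl[:,:2].astype(np.float32))
    nk=W[(D<.04)&(W[...,2]>z0+.036)&(W[...,2]<z0+.045)]
    (nx,ny),nr=cv2.minEnclosingCircle(nk[:,:2].astype(np.float32))
    m=((D<.072)&(D>.045)&(W[...,2]<z0+.0065)).astype(np.uint8)
    n,l,st,ce=cv2.connectedComponentsWithStats(m)
    hs=[]
    for i in np.argsort(-st[1:,4])[:3]+1:
        q=W[l==i]; hs.append(np.r_[np.nanmean(q,0),st[i,4],ce[i]])
    return (x,y,r),(nx,ny,nr),np.array(hs)
def ray(cm,shape,uv,z):
    h,w=shape; f=h/2/np.tan(np.radians(cm["vfov"])/2)
    K=np.array([[f,0,cm["cx"]],[0,f,cm["cy"]],[0,0,1]])
    n=cv2.undistortPoints(np.float64(uv).reshape(-1,1,2),K,np.array([cm["k1"],0,0,0,0.]))[:,0]
    Rm=R.from_rotvec(np.ravel(cm["rvec"])).as_matrix()
    o=-Rm.T@np.ravel(cm["tvec"]); d=np.c_[n,np.ones(len(n))]@Rm
    return o+d*((z-o[2])/d[:,2])[:,None]
E
python3 - <<'E'
from m import *
d=np.load("top_a.npz")
def rep(im,W,cm,c):
    a,b,h=flange(im,W,c); print(np.round(a,4),np.round(b,4)); print(h.round(4))
    p=ray(cm,im.shape[:2],h[:,4:6],.010)[:,:2]; print("c",p.mean(0).round(4),[ (np.degrees(np.arctan2(*(q-p.mean(0))[::-1])).round(1),np.hypot(*(q-p.mean(0))).round(4)) for q in p])
rep(d["im"],d["W"],camera_model("top"),(.648,-.002))
print(state()["eef_pos"])
im,W,cm=shot("wrist"); save(im,"pics/w3.png"); rep(im,W,cm,(.645,-.002))
E
```

```text
clock: 32.9
eef_pos: [0.646, -0.0036, 0.3272]
tool_rot: [-0.003, -3.141, 0.001]
contact_force: [-0.4, -0.6, -0.1]
opening: 0.0699
grip_force: 0.0
[ 0.6454 -0.0214  0.0777] [ 0.6433 -0.0337  0.0197]
[[ 6.495000e-01  3.900000e-02  3.000000e-04  8.900000e+02  2.587809e+02
   1.171079e+02]
 [ 6.508000e-01 -5.140000e-02  3.000000e-04  3.100000e+01  3.001935e+02
   1.166452e+02]
 [ 5.869000e-01 -2.870000e-02  1.100000e-03  2.600000e+01  2.896538e+02
   1.447692e+02]]
c [ 0.6258 -0.0137] [(np.float64(69.1), np.float64(0.0559)), (np.float64(-60.0), np.float64(0.0431)), (np.float64(-160.3), np.float64(0.0441))]
[ 0.64597227 -0.00361739  0.32724116]
[ 0.6401 -0.0382  0.0759] [ 0.6403 -0.0354  0.0204]
[[ 6.426000e-01  3.960000e-02  8.000000e-04  4.278000e+03  3.204409e+02
   1.868160e+02]
 [ 6.436000e-01 -5.220000e-02  1.400000e-03  2.510000e+02  2.275219e+02
   1.898845e+02]
 [ 5.832000e-01 -2.890000e-02  1.100000e-03  1.530000e+02  2.492288e+02
   1.268366e+02]]
c [ 0.6207 -0.0135] [(np.float64(71.2), np.float64(0.0548)), (np.float64(-61.2), np.float64(0.0425)), (np.float64(-159.1), np.float64(0.0408))]
```

View pics/w3.png

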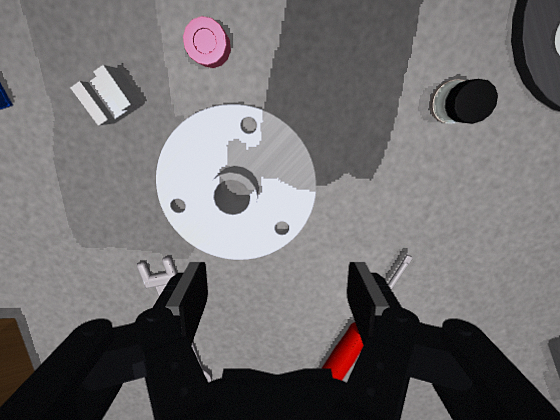

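Wrist view: the flange has been knocked to the side. Its neck is at (235,190) and the holes are at (249,125), (178,205) and (282,228). I'll measure again around the new centre.

```bash
python3 - <<'E'
from m import *
def rep(im,W,cm,c):
    a,b,h=flange(im,W,c); print(np.round(a,4),np.round(b,4)); print(h[:,3:].round(1))
    p=ray(cm,im.shape[:2],h[:,4:6],.008)[:,:2]; print("c",p.mean(0).round(4),[ (np.degrees(np.arctan2(*(q-p.mean(0))[::-1])).round(1),np.hypot(*(q-p.mean(0))).round(4)) for q in p])
im,W,cm=shot("top"); rep(im,W,cm,(.643,-.037))
print(state()["eef_pos"])
im,W,cm=shot("wrist");  rep(im,W,cm,(.640,-.037))
E
```

```text
[ 0.6419 -0.0604  0.0737] [ 0.6446 -0.0526  0.019 ]
[[ 29.  322.7 111.4]
 [  2.  304.5  97. ]
 [  2.  315.5 103. ]]
c [ 0.6775 -0.0816] [(np.float64(-133.4), np.float64(0.0252)), (np.float64(53.8), np.float64(0.0262)), (np.float64(-56.6), np.float64(0.0034))]
[ 0.64610637 -0.00359126  0.32755443]
[ 0.6397 -0.043   0.0763] [ 0.6393 -0.0428  0.0222]
[[211.  248.1 124.6]
 [136.  280.8 226.6]
 [121.  178.8 204.3]]
c [ 0.6394 -0.0427] [(np.float64(166.9), np.float64(0.06)), (np.float64(46.5), np.float64(0.0598)), (np.float64(-73.2), np.float64(0.0595))]
```

```bash
python3 -m jog '0 0 0 6 -40 60 70; 0 0 0 6 -40 60 70; 0 0 0 6 -40 60 70; 0 0 0 6 -40 60 70'; python3 - <<'E'
from m import *
def rep(im,W,cm,c):
    a,b,h=flange(im,W,c); print(np.round(a,4),np.round(b,4)); print(h[:,3:].round(1))
    p=ray(cm,im.shape[:2],h[:,4:6],.008)[:,:2]; print("c",p.mean(0).round(4),[ (np.degrees(np.arctan2(*(q-p.mean(0))[::-1])).round(1),np.hypot(*(q-p.mean(0))).round(4)) for q in p])
print(state()["eef_pos"])
im,W,cm=shot("wrist");  rep(im,W,cm,(.6395,-.043))
E
```

```text
clock: 33.55
eef_pos: [0.641, -0.0412, 0.2688]
tool_rot: [-0.001, 3.14, 0.001]
contact_force: [0.1, -0.7, 0.7]
opening: 0.0701
grip_force: 0.0
[ 0.64102489 -0.04122134  0.26876425]
[ 0.6396 -0.0428  0.0763] [ 0.6394 -0.043   0.0223]
[[321.  292.7 136.4]
 [204.  202.9 232.3]
 [182.  326.7 258.6]]
c [ 0.6395 -0.0429] [(np.float64(166.8), np.float64(0.0602)), (np.float64(-73.2), np.float64(0.0601)), (np.float64(46.7), np.float64(0.0601))]
```

```bash
python3 -m jog '0 0 0 0 -1 50 70; 0 0 0 0 -1 74 70; 0 0 0 0 -1 80 70; 0 0 0 0 -1 80 70; 0 0 0 0 -1 80 40; 0 0 0 0 -1 80 40; 0 0 0 0 -1 80 40; 0 0 0 0 -1 80 40; 0 0 0 0 -1 80 70; 0 0 0 0 -1 80 70; 0 0 0 0 -1 80 70' 25; python3 -m jog '0 0 0.18 0 0 0 70; 0 0 0.36 0 0 0 70; 0 0 0.54 0 0 0 70; 0 0 0.72 0 0 0 70; 0 0 0.9 0 0 0 70; 0 0 1.08 0 0 0 70; 0 0 1.26 0 0 0 70; 0 0 1.44 0 0 0 70; 0 0 1.571 0 0 0 70; 0 0 1.571 0 0 0 70'; python3 -m jog '0 0 0 0 0 0 40; 0 0 0 0 0 0 40; 0 0 0 0 0 0 40; 0 0 0 0 0 0 40; 0 0 0 0 0 0 40' 80; python3 - <<'E'
from m import *
def rep(im,W,cm,c):
    a,b,h=flange(im,W,c); print(np.round(a,4),np.round(b,4)); print(h[:,3:].round(1))
    p=ray(cm,im.shape[:2],h[:,4:6],.008)[:,:2]; print("c",p.mean(0).round(4),[ (np.degrees(np.arctan2(*(q-p.mean(0))[::-1])).round(1),np.hypot(*(q-p.mean(0))).round(4)) for q in p])
print(state()["eef_pos"],state()["joints"].round(2))
im,W,cm=shot("wrist");save(im,"pics/w4.png");  rep(im,W,cm,(.6405,-.043))
E
```

```text
clock: 34.98
eef_pos: [0.6405, -0.0428, 0.1878]
tool_rot: [-0.0, 3.142, -0.0]
contact_force: [0.6, 0.2, -0.4]
opening: 0.0695
grip_force: 0.0
clock: 36.22
eef_pos: [0.6404, -0.0425, 0.1874]
tool_rot: [2.22, 2.223, -0.001]
contact_force: [-0.4, -0.2, -0.6]
opening: 0.0696
grip_force: 0.0
clock: 36.85
eef_pos: [0.6406, -0.0429, 0.1883]
tool_rot: [-2.22, -2.223, -0.001]
contact_force: [-1.9, 1.5, 6.5]
opening: 0.0421
grip_force: 80.5
[ 0.64057424 -0.04292504  0.18826976] [-0.59  0.8   0.79  1.86 -0.77  0.82  0.61]
[ 0.639  -0.0429  0.0767] [ 0.6389 -0.0363  0.0348]
[[592.  358.7 184.9]
 [443.  165.9 239.8]
 [254.  304.9 348. ]]
c [ 0.6388 -0.0425] [(np.float64(46.8), np.float64(0.0601)), (np.float64(166.7), np.float64(0.0601)), (np.float64(-73.3), np.float64(0.0601))]
```

View pics/w4.png

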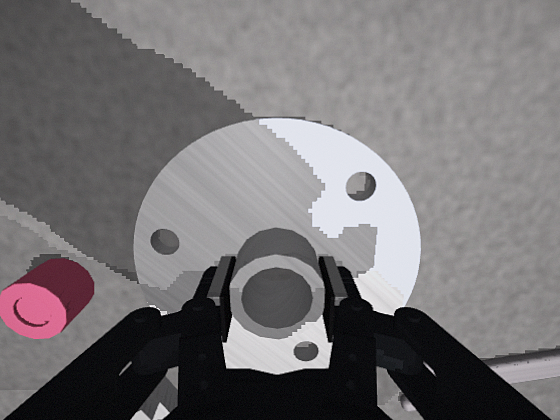

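Wrist view: the neck is gripped at (277,295) and the plate lies flat. The hole angle is 46.7°, so I need a turn of −46.7°. I'll lift and carry it above the hub, then check.

```bash
python3 -m jog '0 0 0 0 0 -30 40; 0 0 0 0 0 -70 40; 0 0 0 0 0 -110 40; 0 0 0 0 0 -110 40; 0 0 0 0 0 -110 40' 80; python3 -m jog '0 0 0.15 60 -28 0 40; 0 0 0.3 115 -54 0 40; 0 0 0.45 165 -77 0 40; 0 0 0.6 215 -101 0 40; 0 0 0.72 265 -124 0 40; 0 0 0.8 300 -141 0 40; 0 0 0.816 318.5 -149.3 0 40; 0 0 0.816 318.5 -149.3 0 40; 0 0 0.816 318.5 -149.3 0 40; 0 0 0.816 318.5 -149.3 0 40'; python3 - <<'E'
from m import *
s=state(); print(s["eef_pos"],s["joints"].round(2),np.degrees(R.from_rotvec(s["tool_rot"]).as_euler("xyz")))
im,W,cm=shot("wrist");save(im,"pics/w5.png"); z0=s["eef_pos"][2]-.188
m=(np.hypot(W[...,0]-.49,W[...,1]-.275)<.078)&(abs(W[...,2]-z0-.010)<.008); P=W[m]; 
A=np.c_[P[:,:2],np.ones(len(P))]; print("plane",np.linalg.lstsq(A,P[:,2],rcond=None)[0],np.median(P[:,2])-.01, cv2.minEnclosingCircle(P[:,:2].astype(np.float32)))
a,b,h=flange(im,W,(.4897,.2755),z0)
p=ray(cm,im.shape[:2],h[:,4:6],z0+.008)[:,:2]; print(h[:,3:].round(1)); print("c",p.mean(0).round(4),[ (np.degrees(np.arctan2(*(q-p.mean(0))[::-1])).round(1),np.hypot(*(q-p.mean(0))).round(4)) for q in p])
E
```

```text
clock: 37.52
eef_pos: [0.6401, -0.0425, 0.2967]
tool_rot: [-2.219, -2.222, 0.001]
contact_force: [-0.4, -0.2, -4.7]
opening: 0.0418
grip_force: 82.7
clock: 38.78
eef_pos: [0.4915, 0.2747, 0.2975]
tool_rot: [2.921, 1.156, -0.001]
contact_force: [-0.0, -0.5, -3.9]
opening: 0.0419
grip_force: 82.9
[0.49147814 0.27470329 0.29747117] [-1.48  0.74  1.23  2.   -0.83  1.03 -0.66] [1.79997363e+02 2.66876412e-02 4.31708839e+01]
plane [-0.00028543  0.00155989  0.11956361] 0.10990248244378144 ((0.4894396662712097, 0.2748696506023407), 0.07651476562023163)
[[413.  356.8 187.1]
 [295.  276.4 272.7]
 [168.  162.6 243.8]]
c [0.4967 0.2912] [(np.float64(-17.3), np.float64(0.0539)), (np.float64(-119.9), np.float64(0.0231)), (np.float64(137.9), np.float64(0.0538))]
```

View pics/w5.png

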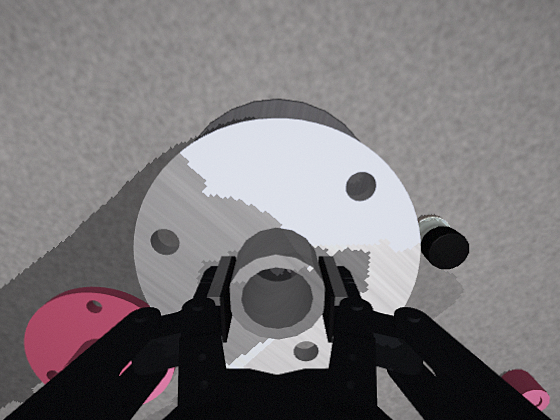

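Wrist view: the flange is held level over the hub, with its visible holes at (357,187) and (163,244) and a turn error of about 0.3°. I'll lower it in steps and watch the force.

```bash
python3 -m jog '0 0 0 0 0 20 40; 0 0 0 0 0 38 40; 0 0 0 0 0 42 40; 0 0 0 0 0 42 40; 0 0 0 0 0 42 40'; python3 - <<'E'
from m import *
s=state(); print(s["eef_pos"],s["joints"].round(2),s["tool_rot"])
im,W,cm=shot("side"); save(im[60:180,170:330].repeat(4,0).repeat(4,1),"pics/s5.png")
E
```

```text
clock: 39.45
eef_pos: [0.4914, 0.2757, 0.2561]
tool_rot: [2.921, 1.157, 0.001]
contact_force: [0.6, 0.7, -4.3]
opening: 0.0416
grip_force: 83.0
[0.49138962 0.27570955 0.25606618] [-1.43  0.78  1.16  2.02 -0.9   0.97 -0.61] [2.92059241e+00 1.15742704e+00 8.51385220e-04]
```

View pics/s5.png

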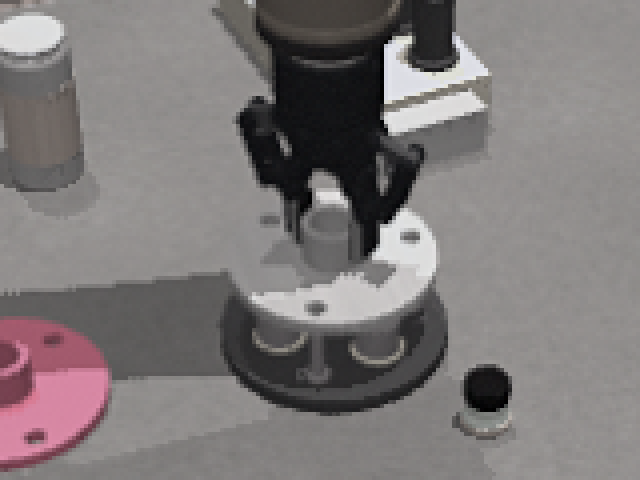

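Side view: the near hole at (316,307) sits right over its stud at (318,350). Lowering on.

```bash
python3 -m jog '0 0 0 0 0 4 40; 0 0 0 0 0 8 40; 0 0 0 0 0 12 40; 0 0 0 0 0 16 40; 0 0 0 0 0 16 40';python3 -m jog '0 0 0 0 0 3 40; 0 0 0 0 0 6 40; 0 0 0 0 0 9 40; 0 0 0 0 0 9 40'; python3 -m jog '0 0 0 0 0 3 40; 0 0 0 0 0 3 40; 0 0 0 0 0 3 40'
```

```text
clock: 40.12
eef_pos: [0.4911, 0.2757, 0.2394]
tool_rot: [2.92, 1.157, -0.001]
contact_force: [0.4, 0.9, -4.5]
opening: 0.0418
grip_force: 83.0
clock: 40.62
eef_pos: [0.4911, 0.2757, 0.2305]
tool_rot: [2.92, 1.158, -0.001]
contact_force: [-1.0, -0.2, -4.8]
opening: 0.0419
grip_force: 83.0
clock: 41.0
eef_pos: [0.4914, 0.2756, 0.2282]
tool_rot: [-2.92, -1.157, -0.001]
contact_force: [-5.0, -0.4, 10.2]
opening: 0.0417
grip_force: 84.6
```

It touched down at the expected seating height. Releasing, retreating and verifying.

```bash
python3 -m jog '0 0 0 0 0 0 60; 0 0 0 0 0 0 64; 0 0 0 0 0 0 64; 0 0 0 0 0 0 64; 0 0 0 0 0 -30 64; 0 0 0 0 0 -80 64; 0 0 0 0 0 -130 64; 0 0 0 0 0 -130 64'; python3 -m jog '0 0 0 -220 -220 0 64; 0 0 0 -220 -220 0 64; 0 0 0 -220 -220 0 64; 0 0 0 -220 -220 0 64; 0 0 0 -220 -220 0 64; 0 0 0 -220 -220 0 64; 0 0 0 -220 -220 0 64; 0 0 0 -220 -220 0 64'; python3 - <<'E'
from m import *
s=state(); print(s["eef_pos"],s["contact_force"])
im,W,cm=shot("top"); save(im,"pics/t6.png")
P=W[(np.hypot(W[...,0]-.4926,W[...,1]-.275)<.085)&(abs(W[...,2]-.05)<.006)]
A=np.c_[P[:,:2],np.ones(len(P))]; print("plane",len(P),np.linalg.lstsq(A,P[:,2],rcond=None)[0][:2],np.median(P[:,2]), cv2.minEnclosingCircle(P[:,:2].astype(np.float32)))
E
```

```text
clock: 42.0
eef_pos: [0.492, 0.2757, 0.3606]
tool_rot: [-2.919, -1.157, -0.006]
contact_force: [-0.3, -0.2, -1.0]
opening: 0.064
grip_force: 0.0
clock: 43.0
eef_pos: [0.1774, 0.285, 0.3577]
tool_rot: [-2.915, -1.166, 0.001]
contact_force: [0.7, -1.0, -0.2]
opening: 0.0638
grip_force: 0.0
[0.1773859  0.28500336 0.35765538] [ 0.71328614 -1.03290716 -0.2314205 ]
plane 3776 [0.00025272 0.00067828] 0.05028265975432246 ((0.49256762862205505, 0.2753402888774872), 0.07681606709957123)
```

View pics/t6.png

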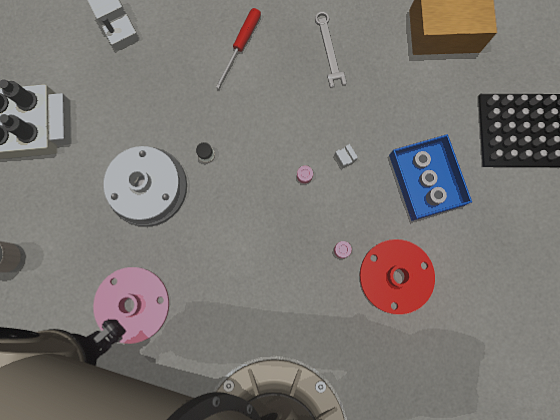

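Top view: the flange sits on the hub at (144,182) with the stud tips in its three holes, level and centred. The three wrong spacers are in the bin at (423,159), (430,178) and (438,195), and the jar and V-block have not moved.

```bash
python3 -c "
from workcell import *
print(hand_in())"
```

```text
the job is handed in; nothing more can be done
None
```

Done and handed in: the three 26 mm spacers stand on the pads within about 1.5 mm, the flange lies level over the studs, and the three wrong-length spacers (one 34 mm, two 18 mm) are in the bin; the hand-in call returned no verdict.

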